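# Get the blue board carrier from the back of a crowded hook

### The job

I need the blue board carrier that hangs at the back of the crowded hook. Hang the two carriers in front of it on the spare hook, using the first one to slide the red clip all the way back so that there is room for the other, then take the blue carrier off and stand it fully home in the slot of the black stand. Feel for the spare hook's height, never lean on or ram either hook or the slot (gently: 15 N at most), drop nothing and leave everything else on the bench alone.

Things in the scene. Friction and masses are not known exactly. Their poses are not given: they have to be found in the camera images.
- rack: Crowded hook: fixed stand, base 100x110x12, post 20x30, 195 high. Origin: base underside centre, under the post; z up. Steel arm 8 dia, axis at z 155, runs from the post along -x to x -142, then turns up: lip top 6 above the arm's top, end at x -152. A hung carrier passes the lip only if lifted more than 6 and less than 10.6. Carriers hang at x -46 (blue), -82, -118. Bears 15 N at most. (mm)
- spare: Spare hook: fixed stand, same base, post, frame and arm shape as the crowded one, but its arm is clamped in a height slot: the arm's axis is at z 155 plus or minus 20, NOT reported: find it by touch (press lightly on it from above) or by eye. Its rubber mount gives 1 mm per 3 N, along the arm or down at its tip. A red clip rides on it. Bears 15 N at most. (mm)
- clip (a joint): Position (m) of the red clip, a disc 24 mm dia, 8 mm thick, around the spare arm. At 0 its front face is at x -100 mm of the spare stand; grows as it is pushed back towards the post (+x of the stand), to a stop at 0.048 (face at x -52 mm). Rubs with about 3 N, stays where left. Starts at 0 to 0.03.
- blue_carrier: The wanted carrier, blue, rearmost. Upright plate 10 thick (x), 60 wide (y), 79 high (z); origin underside centre. On top of it a hanging eye up to z 108, 34 wide, and above that a grip tab 10 thick (x), 26 wide (y), up to z 146: pinch it across its thickness near z 130. About 0.15 kg (0.1 to 0.2). While it hangs its x lies along the hook arm. (mm)
- blue_eye (a point): Roof apex of the blue carrier's eye, at z 98 above its origin. The eye is a closed window 22 wide (y), its sill at z 79, its roof a shallow inverted V (25 degrees), 10 thick. On the 8 dia arm the arm's axis lies at z 93.6 of the carrier; it can be lifted 10.6 until the sill meets the arm. All three carriers are alike. (mm)
- yellow_carrier: Yellow carrier, the same shape, size and frame as the blue one; one of the two in front of it (which of them is foremost varies). (mm)
- grey_carrier: Bare aluminium (grey) carrier, the same shape, size and frame as the blue one; one of the two in front of it. (mm)
- dock: Slot stand, fixed: dark base 70 (x) x 100 (y), on it a black block 55 x 90 on rubber feet (gives 1 mm per 2 N downwards, 6 at most), block top at z 49, with one slot, 15 wide in x, 70 long in y, floor at z 22. Origin: underside centre, under the slot's centre. A carrier stands in it on its lower edge, thickness across the slot, either way round. (mm)
- spool: Bystander: solder spool, 54 diameter, 30 high, standing flat; origin underside centre. (mm)
- screwdriver: Bystander: screwdriver, 150 long, lying along its x axis. (mm)
- flux_jar: Bystander: amber jar, 42 diameter, 42 high; origin underside centre. (mm)
- phone: Bystander: black phone lying flat, 146 (x) x 71 x 9; origin underside centre. (mm)
- brush: Bystander: small brush lying along its x axis. (mm)
- parts_tray: Bystander: white divided tray, 90 (x) x 120 x 25, origin underside centre. (mm)

How it is judged:
By the outcome, as a careful person would: the job done as asked, in the order asked, and still so for the second after the job is handed in, with the robot touching nothing.
It also fails if it takes over 72 s, if anything falls off the work surface, if the arm or the gripper's body presses on something with over 40 N, if the wrist force passes 120 N, or if a joint passes its speed limit or range.

### The arm

A 6-joint arm with a two-finger parallel gripper is mounted at the origin on the work surface. World frame = base frame: x ahead of the robot, y to its left, z up, the work surface at z = 0. Lengths are in mm, angles in rad, forces in N, time in s.
With the tool pointing down it reaches from about 250 to 800 mm from the base axis. Payload 3.9 kg.
Tool frame: the origin (TCP) lies on the centre line of the jaws, within the pads' length; the fingertips stand 17 mm ahead of it and the grasp point (between the pads) lies 2 mm behind it; z points along the fingers, y is the line along which they close (so a half turn about z gives the same grasp; the last joint's range is limited). The gripper opens to 85 mm and grips with 20 to 120 N. Pads are 22 mm wide; open, the fingers measure 114 mm over their backs; the gripper's body (76 mm by 85 mm) begins 54 mm behind the grasp point. The pads swing forward as they close: fully open they stand 13 mm farther back than shut.
Start: joints at [-1.276, 0.26, -0.138, 1.173, 0, 1.571], TCP at [152.533, -502.343, 248.304] pointing down, gripper open.
Joint ranges: [-2.78, 2.78], [-0.83, 1.72], [-1.28, 1.37], [-1.9, 2.12], [-1.57, 1.48], [-3.14, 3.14]. Speed limits (rad/s): [2.57, 2.57, 3.14, 3.14, 3.14, 3.14].

### API

Orientations are given as a unit quaternion [w, x, y, z].
In Python, from rig import r gives the robot as it stands. Calls block until the motion is done:
- r.reach(position, orientation): joint-space move of the TCP to a pose.
- r.servo_line(position, feed=150, rot=None): straight line of the TCP; rot=None keeps the orientation; feed is the mean speed in mm/s.
- r.move_j(angles): joint-space move.
- r.grip(opening): finger opening in mm; the grip force is fixed at half the most; returns when the fingers have stopped.
- r.pause(seconds).
- r.inverse_kinematics(position, orientation): joint angles nearest the present ones, or None.
- r.get_obs(): the state.
- r.capture(name): name is "scene" or "top" or "wrist"; returns a dict with "pixels" (420x560x3 uint8, red, green, blue), "fov_y" (degrees; the focal length in pixels is half the picture's height over the tangent of half this angle, whatever the lens; pixels are square), "cx", "cy" (the principal point, pixels), "xyz" and "attitude" of the camera in the world. Camera axes: x right, y down, z forward; pixel columns grow to the right and rows downward; lengths in mm; the calibration is good to about 2 mm. A picture is of the moment at which its call begins. There is no depth.
A pose or a line that the arm cannot do raises r.PlanningError and nothing moves.
- r.finish_job(): hands the job in; it is judged then, once.
The state is a dict: "t": time; "joint_pos": joint angles; "joint_velocities": joint speeds; "joint_efforts": joint torques, N m; "tcp_pos": TCP position; "tcp_rot": TCP orientation; "contact_force": force on the tool from outside, world axes, zero at the start; "torque": the same for the moment, N m; "opening": finger opening in mm; "grip_force": force on a finger pad.
Only numpy, scipy, OpenCV 4.12 (cv2) and the standard library are available. Lean on these libraries where they do the work, as an engineer would, in place of code of your own. Each camera call takes 0.05 s, during which the arm holds its last target. There are 200 camera calls.

## Working session

There is one attempt and no reset: what is moved stays moved. The work goes in short steps, each a Python script; the robot and the scene stay as the last script left them, time stands still between calls to the robot, and variables do not carry over. Pictures are saved under pics/ and viewed, at most 10 in all, crops included, and the job is handed in when it is done.

```bash
ls; mkdir -p pics; python3 - <<'E'
from rig import r
import cv2,json
for n in("scene","top"):
    c=r.capture(n); cv2.imwrite(f"pics/{n}0.png",cv2.cvtColor(c["pixels"],cv2.COLOR_RGB2BGR))
    print(n,{k:v for k,v in c.items() if k!="pixels"})
o=r.get_obs();print(o)
E
```

```text
pics
scene {'fov_y': 50.3097134472812, 'cx': 278.9116683943096, 'cy': 208.23005834388135, 'xyz': array([1041.63743909, -511.72763724,  836.86307697]), 'attitude': array([-0.36157061,  0.85634506,  0.33565209, -0.15256967])}
top {'fov_y': 55.96456547129083, 'cx': 279.79763859021654, 'cy': 210.2428614556787, 'xyz': array([ 392.90872789,   28.76694831, 1134.384504  ]), 'attitude': array([-0.03718077,  0.71026576, -0.70131752,  0.04789446])}
{'t': 0.1, 'joint_pos': array([-1.27603013e+00,  2.60618569e-01, -1.39272563e-01,  1.17268623e+00,
        3.06825168e-05,  1.57078810e+00]), 'joint_velocities': array([ 2.22969520e-05, -6.76738182e-04,  3.26755248e-03, -8.59476920e-04,
        4.42484146e-04,  1.05538233e-03]), 'joint_efforts': array([-7.50408708e-04, -4.06507194e+01,  2.54527545e+01,  1.00914954e-02,
       -1.31652428e-04,  3.33786630e-06]), 'tcp_pos': array([ 152.35759355, -501.78663848,  247.53567952]), 'tcp_rot': array([-8.83117103e-04,  9.89157763e-01,  1.46854101e-01, -1.15594111e-04]), 'contact_force': array([-0.26693487,  0.12689298,  0.19985974]), 'torque': array([ 0.05738795, -0.01351672,  0.00494879]), 'grip_force': 0.0, 'opening': 85.5800874317401}
```

View pics/scene0.png

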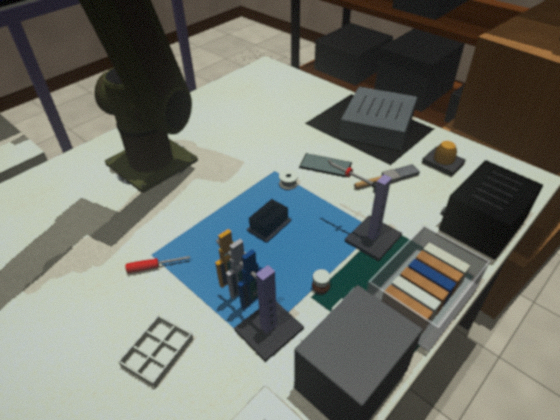

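View pics/top0.png

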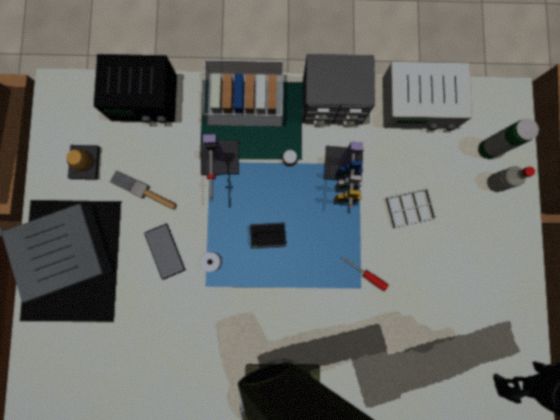

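The scene view shows the crowded hook (about 265,300, yellow foremost, then grey, then blue), the spare hook (378,215, red clip near 348,170) and the dock (268,218). In the top view they are at (345,165), (215,160) and (268,235). Both arms point towards the robot (-x). I'll zoom in for measurement.

```bash
python3 - <<'E'
import cv2
a=cv2.imread("pics/top0.png")[125:260,195:375]; cv2.imwrite("pics/t1.png",cv2.resize(a,None,fx=4.4,fy=4.4,interpolation=cv2.INTER_CUBIC))
a=cv2.imread("pics/scene0.png")[160:360,205:415]; a=cv2.convertScaleAbs(a,alpha=1.4,beta=20);cv2.imwrite("pics/s1.png",cv2.resize(a,None,fx=3,fy=3,interpolation=cv2.INTER_CUBIC))
E
```

```text
(no output)
```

View pics/t1.png

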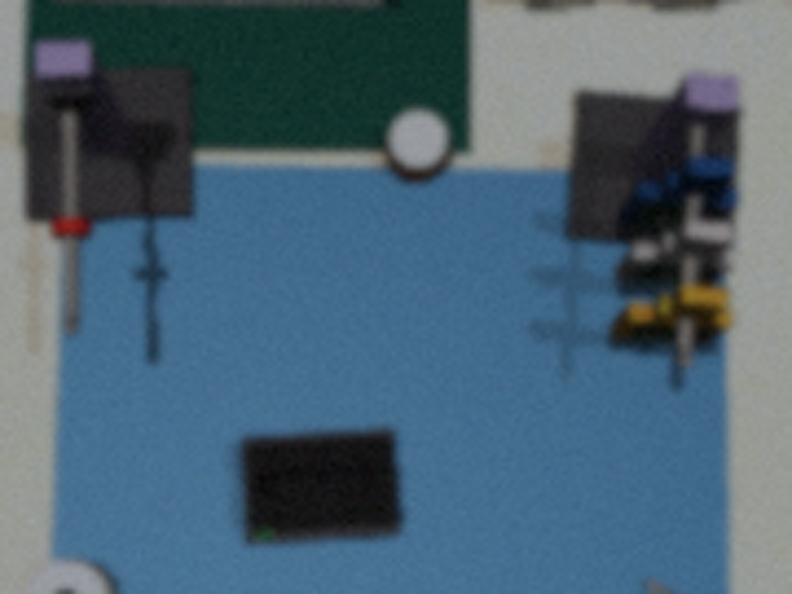

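View pics/s1.png

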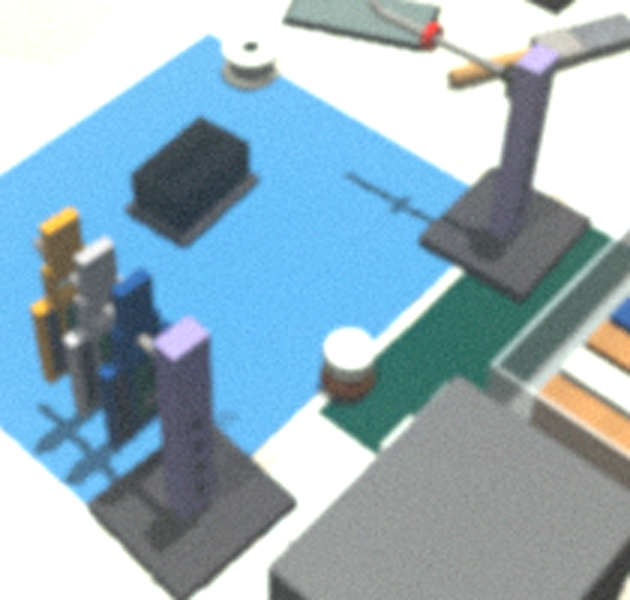

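Top crop: spare post top at about (64,60), its base corners (192,216) and (190,68), the clip at (71,226), rack post top at (712,92), and the dock base from (243,440) to (400,540). Next I'll fit poses from the corners in both views.

```bash
cat > h.py <<'E'
import numpy as np, cv2
from scipy.spatial.transform import Rotation as R
from scipy.optimize import least_squares
from rig import r
def q2R(q): return R.from_quat([q[1],q[2],q[3],q[0]]).as_matrix()
def proj(c,P):
    P=np.atleast_2d(P); p=(P-c["xyz"])@q2R(c["attitude"])
    f=210/np.tan(np.radians(c["fov_y"])/2)
    return np.c_[c["cx"]+f*p[:,0]/p[:,2], c["cy"]+f*p[:,1]/p[:,2]]
def ray(c,uv):
    f=210/np.tan(np.radians(c["fov_y"])/2)
    return q2R(c["attitude"])@np.array([(uv[0]-c["cx"])/f,(uv[1]-c["cy"])/f,1.])
def hit(c,uv,z):
    d=ray(c,uv); return c["xyz"]+d*(z-c["xyz"][2])/d[2]
def w(p,P):
    P=np.atleast_2d(P); c,s=np.cos(p[2]),np.sin(p[2])
    return np.c_[p[0]+c*P[:,0]-s*P[:,1], p[1]+s*P[:,0]+c*P[:,1], P[:,2]]
def fit(obs,x0):
    """obs: list of (cam, local pts, pixels)"""
    f=lambda p: np.concatenate([(proj(c,w(p,L))-U).ravel() for c,L,U in obs])
    s=least_squares(f,x0,loss="soft_l1",x_scale=[10,10,.1]); return s.x,np.round(f(s.x).reshape(-1,2),1)
def save(c,n,box=None,k=1):
    a=cv2.cvtColor(c["pixels"],cv2.COLOR_RGB2BGR)
    if box: a=a[box[1]:box[3],box[0]:box[2]]
    cv2.imwrite("pics/"+n,cv2.resize(a,None,fx=k,fy=k,interpolation=cv2.INTER_CUBIC))
E
python3 - <<'E'
from h import *
T=r.capture("top");S=r.capture("scene")
t=lambda L:np.array(L)/4.4+[195,125]
s=lambda L:np.array(L)/3+[205,160]
PT=[[-10,-15,195],[-10,15,195],[10,15,195],[10,-15,195]]
# base: 100(x) x110(y)
sp=[(T,np.array(PT,float),t([(93,78),(36,78),(35,41),(92,40)])),
    (T,np.array([[-50,-55,12],[50,-55,12],[-50,55,12.]]),t([(192,216),(190,68),(28,218)])),
    (S,np.array(PT,float),s([(515,65),(537,45),(558,55),(537,72)])),
    (S,np.array([[-50,-55,12],[50,55,12.],[50,-55,0]]),s([(422,240),(588,222),(522,299)]))]
ra=[(T,np.array(PT,float),t([(740,108),(685,109),(686,76),(740,74)])),
    (T,np.array([[50,55,12],[-50,55,12.]]),t([(577,92),(570,238)])),
    (S,np.array(PT,float),s([(155,345),(188,318),(210,335),(177,360)])),
    (S,np.array([[-50,-55,12],[50,55,12.],[50,-55,0]]),s([(92,510),(295,503),(182,600)]))]
do=[(T,np.array([[35,50,0],[35,-50,0],[-35,-50,0],[-35,50,0.]]),t([(243,440),(392,430),(400,530),(247,542)])),
    (S,np.array([[-27.5,-45,49],[-27.5,45,49],[27.5,45,49],[27.5,-45,49.]]),s([(133,178),(202,120),(248,150),(183,205)])),
    (S,np.array([[-35,-50,0],[35,50,0],[35,-50,0.]]),s([(127,212),(258,182),(184,246)]))]
for n,o,x in(("spare",sp,[600,130,0]),("rack",ra,[600,-130,0]),("dock",do,[400,30,0])):
    p,e=fit(o,x);print(n,p.round(3),e.tolist())
    for a in o:print("  ",fit([a],x)[0].round(3))
# arm endpoints in top view at nominal z
print("spare arm pts z155",hit(T,t((72,328)),155),hit(T,t((69,120)),155),"clip front",hit(T,t((71,236)),155))
print("rack arm tip",hit(T,t((684,365)),155),hit(T,t((696,125)),155))
E
```

```text
spare [6.82338e+02 1.89273e+02 5.40000e-02] [[-0.5, -1.1], [0.1, -0.7], [0.1, -0.2], [-0.5, -0.4], [0.4, -1.0], [-0.2, -1.0], [-0.6, -0.0], [-0.8, -0.6], [-1.1, -0.7], [-0.2, -0.4], [-0.2, 0.8], [-2.0, -0.9], [0.7, -1.5], [-0.9, 2.4]]
   [6.80790e+02 1.88727e+02 3.60000e-02]
   [6.80629e+02 1.88646e+02 3.80000e-02]
   [6.83815e+02 1.89333e+02 2.90000e-02]
   [6.83658e+02 1.89347e+02 7.20000e-02]
rack [ 6.70699e+02 -1.71842e+02 -3.50000e-02] [[-0.3, -0.4], [-0.0, -1.3], [-0.0, -1.7], [-0.1, -0.6], [-0.7, -0.8], [-0.3, -0.4], [-1.6, -0.6], [-0.6, -0.9], [-0.3, -0.5], [-1.4, 0.7], [-2.9, -1.0], [0.6, -2.1], [0.4, 3.6]]
   [ 6.68158e+02 -1.72112e+02  2.20000e-02]
   [ 6.68039e+02 -1.73250e+02 -4.90000e-02]
   [ 6.72572e+02 -1.71269e+02 -8.00000e-03]
   [ 6.72818e+02 -1.72291e+02 -5.90000e-02]
dock [4.59511e+02 4.65770e+01 7.90000e-02] [[-0.8, -1.4], [0.0, -1.4], [-0.1, 0.2], [-0.3, -0.2], [-1.0, -1.2], [-1.1, -1.2], [0.2, -2.3], [-0.8, -0.4], [-1.2, 0.8], [0.4, 0.7], [0.7, 1.9]]
   [4.57428e+02 4.57910e+01 8.10000e-02]
   [4.64075e+02 4.45960e+01 6.80000e-02]
   [4.56711e+02 4.93640e+01 7.00000e-02]
spare arm pts z155 [536.06726527 185.83273905 155.        ] [657.06109528 191.48339945 155.        ] clip front [589.15287781 188.12557609 155.        ]
rack arm tip [ 519.67841975 -162.34966523  155.        ] [ 659.9041334  -170.69151415  155.        ]
```

```bash
cat >> h.py <<'E'
def quat(yaw):  # tool down, jaws closing along direction yaw
    a=(yaw+np.pi/2)/2; return [0,np.cos(a),np.sin(a),0]
def F(n=3):
    f=[]
    for _ in range(n): f.append(r.get_obs()["contact_force"]); r.pause(0.02)
    return np.mean(f,0)
E
python3 - <<'E'
from h import *
r.reach([560,-168,340],quat(-0.045)); W=r.capture("wrist"); save(W,"w1.png"); print({k:v for k,v in W.items() if k!="pixels"})
np.save("W1.npy",W,allow_pickle=True); o=r.get_obs(); print(o["tcp_pos"],o["t"],o["contact_force"])
r.reach([560,188,340],quat(0.045)); W=r.capture("wrist"); save(W,"w2.png"); print({k:v for k,v in W.items() if k!="pixels"})
np.save("W2.npy",W,allow_pickle=True); o=r.get_obs(); print(o["tcp_pos"],o["t"])
E
```

```text
{'fov_y': 58.97059506962579, 'cx': 282.6829020090635, 'cy': 206.88699030960566, 'xyz': array([561.86233743, -90.63131031, 465.32049129]), 'attitude': array([ 0.15473339,  0.98767716, -0.02310055, -0.00421625])}
[ 559.47654062 -168.9968904   339.8506529 ] 2.1833 [ 0.08222748 -0.66822654 -0.40503215]
{'fov_y': 58.97059506962579, 'cx': 282.6829020090635, 'cy': 206.88699030960566, 'xyz': array([555.50217917, 265.21881279, 465.49814822]), 'attitude': array([0.15487706, 0.98769776, 0.02136768, 0.00310821])}
[560.39122199 186.63128366 340.05799416] 3.5667
```

View pics/w1.png

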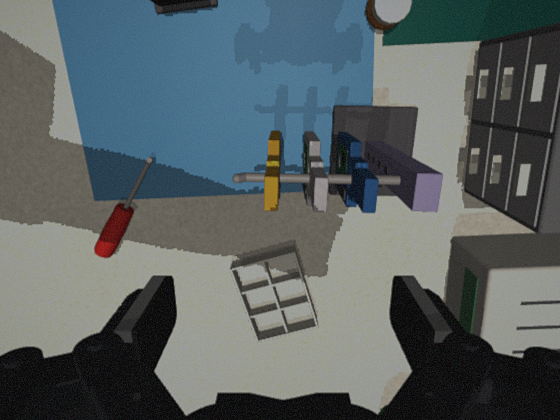

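View pics/w2.png

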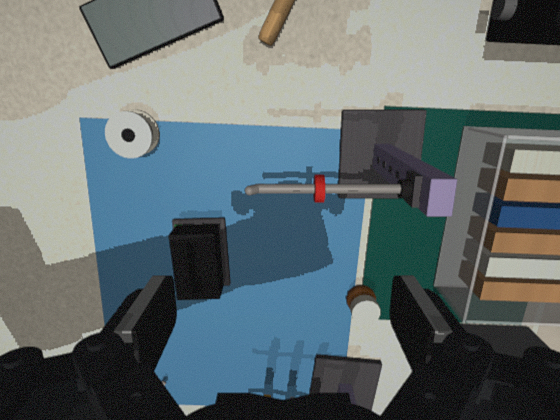

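The wrist views are sharp. W1: rack arm from tip (236,178) to (397,181), and its post top around (426,191). W2: spare arm from tip (246,189) to (405,188), clip front face at u≈315, post top around (441,196). I'll fit the stands from these, then feel for the spare arm.

```bash
python3 - <<'E'
from h import *
W1=np.load("W1.npy",allow_pickle=True).item();W2=np.load("W2.npy",allow_pickle=True).item()
PT=np.array([[-10,15,195],[10,15,195],[10,-15,195],[-10,-15,195.]])
B=np.array([[-50,55,12],[50,55,12.]])
for n,W,p,b,a,x in(("rack",W1,[(411,173),(437,174),(440,209),(415,210)],[(334,107),(416,107)],[(240,178),(390,181)],[670,-172,-.045]),
  ("spare",W2,[(427,177),(457,178),(455,214),(428,216)],[(342,110),(425,111)],[(250,189.5),(400,188.5)],[681,189,.045])):
    f,e=fit([(W,PT,np.array(p)),(W,B,np.array(b))],x);print(n,f.round(3),e.tolist())
    for z in(135,155,175):
        A=[hit(W,u,z) for u in a];d=A[1]-A[0];print(z,A[0].round(1),A[1].round(1),"yaw",round(np.arctan2(d[1],d[0]),4))
    tip=hit(W,(236 if n=="rack" else 246,a[0][1]),160);print("tip",tip.round(1))
print("clip",hit(W2,(315,188),155),"yellow tab top",hit(W1,(264,205),207),hit(W1,(279,205),207), "grey",hit(W1,(311,205),207),hit(W1,(327,205),207),"blue",hit(W1,(361,205),207),hit(W1,(377,205),207))
E
```

```text
rack [ 6.67019e+02 -1.70727e+02 -1.40000e-02] [[4.5, 0.0], [5.6, -1.8], [-1.3, 1.5], [-2.4, 1.4], [-2.6, -0.0], [0.5, -3.0]]
135 [ 518.9 -167.2  135. ] [ 655.6 -176.4  135. ] yaw -0.0672
155 [ 521.5 -162.5  155. ] [ 649.9 -171.2  155. ] yaw -0.0672
175 [ 524.1 -157.9  175. ] [ 644.2 -166.   175. ] yaw -0.0672
tip [ 518.8 -161.2  160. ]
spare [6.79554e+02 1.91611e+02 7.70000e-02] [[3.6, 0.9], [0.5, -1.0], [-1.8, 1.0], [-0.8, -0.1], [-0.9, 0.2], [0.9, -3.7]]
135 [529.1 174.6 135. ] [667.  181.5 135. ] yaw 0.0502
155 [530.7 180.  155. ] [660.2 186.5 155. ] yaw 0.0502
175 [532.3 185.5 175. ] [653.5 191.6 175. ] yaw 0.0502
tip [527.7 181.3 160. ]
clip [586.81954628 183.81335225 155.        ] yellow tab top [ 544.1182317  -171.43050675  207.        ] [ 555.04753867 -171.93997836  207.        ] grey [ 578.35974367 -173.026681    207.        ] [ 590.0139828  -173.56994545  207.        ] blue [ 614.77511744 -174.72419021  207.        ] [ 626.42547603 -175.26727377  207.        ]
```

```bash
cat >> h.py <<'E'
def step_until(d,step,maxn,thr,f0,feed=20):
    """move along d in steps until |dF.d| > thr"""
    p=np.array(r.get_obs()["tcp_pos"]); d=np.array(d,float)
    for i in range(1,maxn+1):
        r.servo_line(list(p+d*step*i),feed=feed)
        fd=(F(2)-f0)@d
        if abs(fd)>thr: break
    o=r.get_obs(); return i,fd,np.array(o["tcp_pos"]),o["t"]
E
python3 - <<'E'
from h import *
r.grip(0); q=quat(.05)
r.reach([561,185,202],q); r.pause(.2); f0=F(5); o=r.get_obs(); print(o["tcp_pos"],o["t"],f0,o["opening"])
z=o["tcp_pos"]
for i in range(1,40):
    r.servo_line([561,185,202-i],feed=20); f=F(2)-f0
    if f[2]>1.0: break
f=F(5)-f0;o=r.get_obs();print(i,f,o["tcp_pos"],o["t"])
r.servo_line([561,185,201-i],feed=20);print((F(5)-f0),r.get_obs()["tcp_pos"])
r.servo_line([561,185,250],feed=150)
r.grip(22)
r.reach([460,70,330],quat(-.06)); W=r.capture("wrist"); save(W,"w3.png"); np.save("W3.npy",W,allow_pickle=True);print(r.get_obs()["t"],r.get_obs()["tcp_pos"],r.get_obs()["opening"])
E
```

```text
[562.30229242 185.45130278 203.94170345] 5.225 [-0.04185547  0.63605585  0.18969793] 0.01787956120342178
16 [-0.28580797 -0.69985394  1.47058561] [561.09548902 185.02423946 186.15484047] 9.8417
[-0.52101799 -0.32812529  2.72548412] [561.13453633 185.0305185  185.20549133]
11.875 [460.8088928   70.62249639 329.12908388] 21.953851164116426
```

View pics/w3.png

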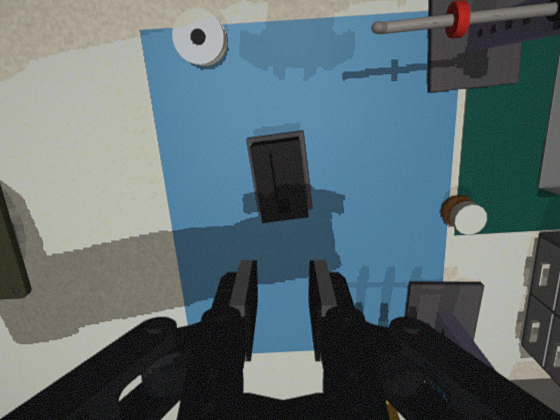

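Fingertip contact at TCP z≈186.7 puts the spare arm's axis at about 165.8, which agrees with the two-view estimate (about 167). W3 shows the dock at (247..311, 131..222). I'll zoom with more contrast to find the slot.

```bash
python3 - <<'E'
from h import *
W=np.load("W3.npy",allow_pickle=True).item()
a=cv2.cvtColor(W["pixels"],cv2.COLOR_RGB2BGR)[120:232,230:330]
a=cv2.resize(a,None,fx=5,fy=5,interpolation=cv2.INTER_CUBIC); a=np.clip((a/255.)**.6*3*120,0,255).astype(np.uint8)
cv2.imwrite("pics/w3c.png",a)
E
```

```text
(no output)
```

View pics/w3c.png

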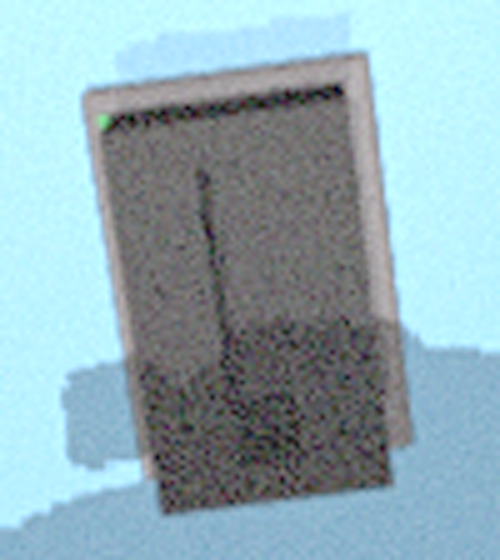

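The dock crop shows the block-top corners at (108,128), (343,92), (392,485) and (162,515), and the dark line from (203,172) is the slot's -x edge. I'll fit the dock, then pick yellow.

```bash
python3 - <<'E'
from h import *
W=np.load("W3.npy",allow_pickle=True).item()
k=lambda L:(np.array(L)+.5)/5-.5+[230,120]
L=np.array([[-27.5,45,49],[27.5,45,49],[27.5,-45,49],[-27.5,-45,49],[-7.5,35,49.]])
o=[(W,L,k([(106,126),(343,90),(392,486),(162,515),(203,172)])),(W,np.array([[-35,50,3],[35,50,3.]]),k([(85,93),(367,55)]))]
for oo in(o,o[:1]): f,e=fit(oo,[459,46,.075]);print("dock",f.round(3),e.tolist())
q=quat(-.062); y=-172+118*.062+.4
r.reach([549.6,y,265],q); r.servo_line([549.6,y,193],feed=100); r.pause(.3)
o=r.get_obs();print(o["tcp_pos"],o["t"],F(5))
r.grip(2); r.pause(.2); o=r.get_obs();print(o["tcp_pos"],o["opening"],o["grip_force"],o["t"],F(5))
save(r.capture("scene"),"s2.png",(185,200,345,330),5)
E
```

```text
dock [4.55106e+02 4.73670e+01 7.00000e-02] [[-1.1, 1.3], [1.6, 1.9], [0.8, 0.3], [-0.2, 0.3], [-1.0, -1.2], [-0.5, -1.1], [0.8, -1.1]]
dock [4.55299e+02 4.80300e+01 6.50000e-02] [[-0.8, 0.5], [1.9, 1.4], [0.7, -0.1], [-0.3, -0.3], [-0.8, -1.9]]
[ 549.92066558 -164.43007579  193.5064561 ] 14.0583 [-0.2839436   0.24768143 -0.25996096]
[ 549.93329914 -164.37227145  193.24013315] 9.343189586016985 59.66988265514374 14.5917 [0.73070648 0.02954639 2.04068132]
```

View pics/s2.png

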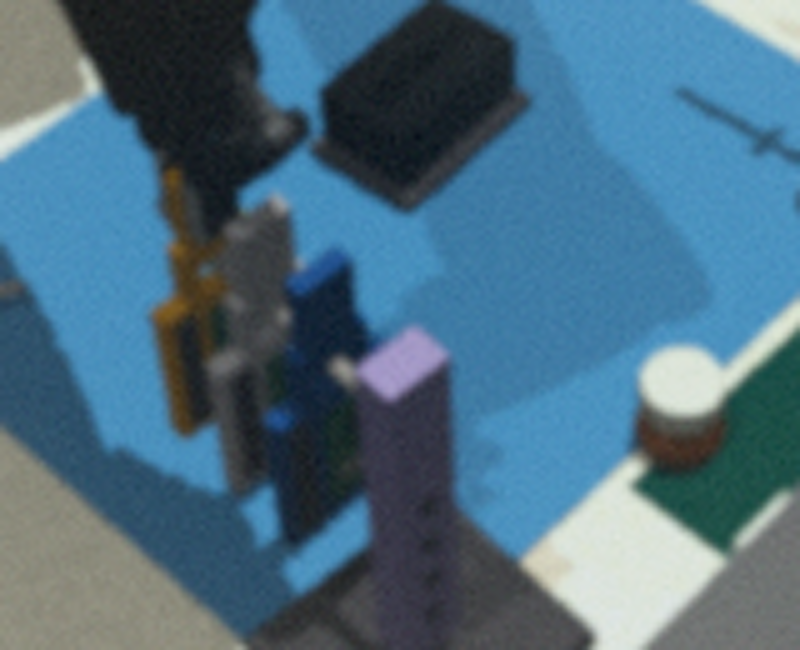

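```bash
cat >> h.py <<'E'
RACK=(668.0,-172.0,-.062); SPARE=(680.5,190.7,.049)
ZH=193.24; DZ=10.8   # TCP z with carrier hung on rack; spare arm higher by DZ
def at(P,x,z): return [P[0]+x*np.cos(P[2]), P[1]+x*np.sin(P[2]), z]
def unhook(x,xe,zh):
    f0=F(3); r.servo_line(at(RACK,x,zh+8.3),feed=40); r.pause(.1); f=F(5); print("lifted",f,f-f0,r.get_obs()["tcp_pos"])
    for xx in np.arange(x,xe,-12)[1:].tolist()+[xe]:
        r.servo_line(at(RACK,xx,zh+8.3),feed=80); d=F(1)-f
        if np.abs(d).max()>3.5: print("CONTACT",xx,d); return False
    print("off",F(3)-f,r.get_obs()["t"]); return True
E
python3 - <<'E'
from h import *
o=r.get_obs();x=(np.array(o["tcp_pos"])[0]-RACK[0])/np.cos(.062);print("local x",x, at(RACK,x,0))
if unhook(x,-180,ZH):
    p=at(RACK,-180,250); r.servo_line(p,feed=150)
    r.reach(at(SPARE,-182,255),quat(SPARE[2])); r.servo_line(at(SPARE,-176,ZH+DZ+8.3),feed=100); r.pause(.3)
    print(F(5),r.get_obs()["tcp_pos"],at(SPARE,-176,ZH+DZ+8.3),r.get_obs()["t"])
    save(r.capture("scene"),"s3.png",(280,130,420,240),5.5)
E
```

```text
local x -118.30081570363488 [np.float64(549.9264856379544), np.float64(-164.67004758943096), 0]
lifted [ 0.15966866 -0.24390754 -1.73552216] [-1.23568381 -0.4457269  -4.12245507] [ 549.66473865 -164.60563764  201.21683054]
off [-0.12233055  0.0502397   0.86662195] 17.225
[-0.42616614 -0.23092126 -1.71886397] [504.89360556 182.20045692 212.78316154] [np.float64(504.711245728176), np.float64(182.07945062305998), 212.34000000000003] 19.9583
```

View pics/s3.png

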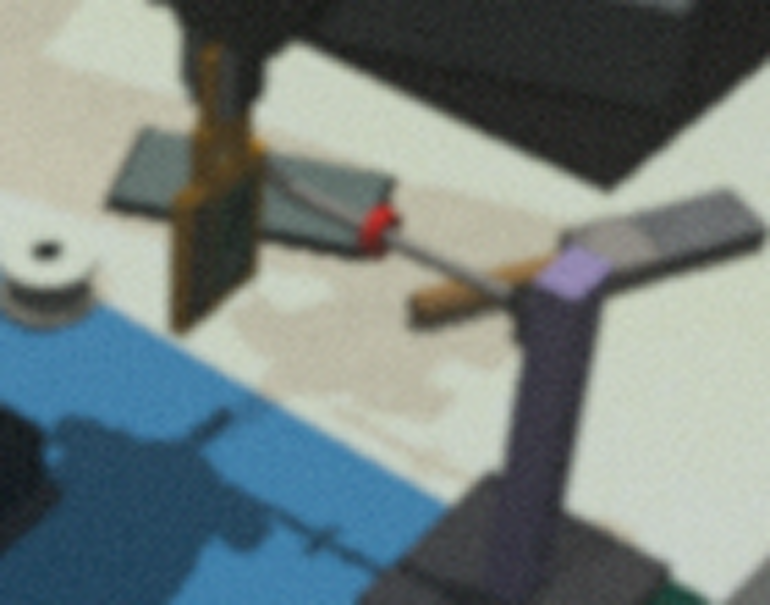

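The view shows the yellow carrier held just off the spare arm's tip, with its eye lined up with the arm. Now insert and push the clip, watching the force.

```bash
cat >> h.py <<'E'
def insert(zh,xa=-166):
    f0=F(5); u=np.array([np.cos(SPARE[2]),np.sin(SPARE[2]),0])
    for x in [xa,-160,-154,-148,-142,-136,-130]:
        r.servo_line(at(SPARE,x,zh+DZ+8.3),feed=60); d=F(2)-f0
        if np.abs(d).max()>3: print("CONTACT",x,d); r.servo_line(at(SPARE,-180,zh+DZ+8.3),feed=60); return None
    print("in",F(3)-f0,r.get_obs()["t"]); return f0
E
python3 - <<'E'
from h import *
f0=insert(ZH)
if f0 is not None:
    u=np.array([np.cos(SPARE[2]),np.sin(SPARE[2]),0]); z=ZH+DZ+4.5; log=[]
    r.servo_line(at(SPARE,-115,z),feed=60)
    x=-115
    while x<-50:
        x+=5 if x<-68 else 1.5
        r.servo_line(at(SPARE,x,z),feed=60); d=F(2)-f0; log.append((round(x,1),round(float(d@u),1),round(float(d[1]),1),round(float(d[2]),1)))
        if -(d@u)>7: break
    print(log); r.pause(.1); o=r.get_obs(); print(F(3)-f0,o["tcp_pos"],o["t"])
E
```

```text
in [-0.12628158  0.24313717 -0.57757492] 22.1917
[(-110, -0.2, 0.2, -0.5), (-105, -0.0, 0.5, 0.3), (-100, -0.4, 0.5, -0.7), (-95, -2.0, 0.6, 0.3), (-90, -2.7, 0.1, 0.1), (-85, -2.6, -0.1, 0.0), (-80, -2.3, 0.4, 0.3), (-75, -2.1, -1.1, -0.1), (-70, -2.2, -1.0, 0.4), (-65, -2.4, -1.0, -0.1), (-63.5, -2.6, -1.4, 0.6), (-62.0, -1.9, -0.9, 1.3), (-60.5, -2.8, -0.7, 0.6), (-59.0, -2.3, -1.9, 0.5), (-57.5, -3.0, -1.2, 0.5), (-56.0, -2.9, -1.8, 1.1), (-54.5, -4.7, -1.3, 1.7), (-53.0, -6.4, -1.4, 1.9), (-51.5, -8.4, -1.5, 2.6)]
[-8.78613877 -1.74635914  2.76290898] [626.91131523 187.99755331 208.2304179 ] 28.0833
```

```bash
cat >> h.py <<'E'
def settle(x,z0,zmin,P,thr=2.0,dz=.8):
    f0=F(5); z=z0
    while z>zmin:
        z-=dz; r.servo_line(at(P,x,z),feed=20); d=F(3)-f0
        if d[2]>thr: break
    o=r.get_obs(); print("settled",z,d,o["tcp_pos"],o["t"]); return z
def release(P,x,z,op=24):
    r.grip(op); r.pause(.1); print("released",F(3),r.get_obs()["opening"]); r.servo_line(at(P,x,z+30),feed=60); r.servo_line(at(P,x,z+65),feed=150)
E
python3 - <<'E'
from h import *
x=-56.5; r.servo_line(at(SPARE,x,ZH+DZ+3.5),feed=40); r.pause(.1)
print(F(5))
z=settle(x,ZH+DZ+3.5,ZH+DZ-3,SPARE)
release(SPARE,x,z)
c=r.capture("wrist");save(c,"w4.png");np.save("W4.npy",c,allow_pickle=True)
print(r.get_obs()["t"],r.get_obs()["tcp_pos"])
E
```

```text
[-2.07287640e+00  6.84863401e-04 -1.16169244e+00]
settled 204.33999999999997 [ 0.8078203  -0.03424381  3.76733535] [624.26809436 187.95875732 204.80512614] 29.875
released [-0.53066353 -0.36908932 -0.09353937] 23.893190749149664
31.4 [623.88118776 187.88710292 268.4787446 ]
```

```bash
sed -i 's/DZ=10.8/DZ=11.5/' h.py; cat >> h.py <<'E'
def pick(x):
    r.reach(at(RACK,x,262),quat(RACK[2])); r.servo_line(at(RACK,x,193),feed=110); r.pause(.15); print("pre",F(2))
    r.grip(2); o=r.get_obs(); print("grip",o["opening"],o["grip_force"],o["tcp_pos"],F(2),o["t"]); return o["tcp_pos"][2]
E
python3 - <<'E'
from h import *
zh=pick(-82.2)
if 8<r.get_obs()["opening"]<12 and unhook(-82.2,-180,zh):
    r.servo_line(at(RACK,-180,235),feed=150)
    r.reach(at(SPARE,-182,240),quat(SPARE[2])); r.servo_line(at(SPARE,-174,zh+DZ+8.3),feed=100); r.pause(.2)
    f0=insert(zh)
    if f0 is not None:
        x=-102; r.servo_line(at(SPARE,x,zh+DZ+3),feed=60); r.pause(.1); print(F(2)-f0)
        z=settle(x,zh+DZ+3,zh+DZ-4,SPARE); release(SPARE,x,z); print(r.get_obs()["t"])
E
```

```text
pre [ 0.38176606  0.12582854 -0.614208  ]
grip 9.281178438936003 59.99204456806183 [ 586.52671835 -167.03738243  193.79063722] [ 0.11949313 -0.09973527  3.53837607] 33.9667
lifted [ 0.21270468  0.38039093 -1.89459576] [ 0.40371204  0.43868572 -5.61746316] [ 585.67919237 -166.83678523  201.68088751]
off [-0.31466647 -0.52183626  0.93766443] 37.4583
in [-0.32618488 -0.85338701 -0.18536247] 41.8917
[-0.12915861 -0.69789365  0.30288058]
settled 203.49063721858084 [-0.40341988  0.73551067  2.73848026] [578.71245651 185.74704166 203.66718633] 44.5333
released [-0.14537548 -0.10112245  0.38134911] 24.501691241931173
46.0083
```

The clip is at its stop and both carriers are hung. Before docking I'll refine the dock pose by matching silhouettes in the saved images, which costs no robot time, and check the clip and carriers by colour.

```bash
cat > dock.py <<'E'
from h import *
from scipy.optimize import minimize
def run(cams,x0=(457,47,.07)):
    data=[]
    K=4
    for c in cams:
        a=c["pixels"]; uv=proj(c,w(x0,[[sx*35,sy*50,z] for sx in(-1,1) for sy in(-1,1) for z in(0,49)]))
        l,t=(uv.min(0)-10).astype(int); R_,b=(uv.max(0)+10).astype(int)
        hsv=cv2.cvtColor(np.ascontiguousarray(a),cv2.COLOR_RGB2HSV)[t:b,l:R_]
        m=((hsv[...,1]<110)|(hsv[...,2]<32)).astype(np.uint8)
        n,lab,st,_=cv2.connectedComponentsWithStats(m); i=1+np.argmax(st[1:,4]); m=(lab==i).astype(np.float32)
        m=cv2.resize(m,None,fx=K,fy=K,interpolation=cv2.INTER_LINEAR); data.append((c,l,t,m))
    def cost(p,ret=False):
        out=[]
        for c,l,t,m in data:
            z=np.zeros(m.shape,np.uint8)
            for hx,hy,z0,z1 in((35,50,0,abs(p[3])),(27.5,45,0,49)):
                P=[[sx*hx,sy*hy,zz] for sx in(-1,1) for sy in(-1,1) for zz in(z0,z1)]
                uv=(proj(c,w(p,P))-[l,t]+.5)*K-.5
                cv2.fillConvexPoly(z,cv2.convexHull((uv*16).round().astype(np.int32)),1,shift=4)
            out.append(np.abs(z-m).sum()/m.sum())
        return out if ret else sum(out)
    best=None
    for y in(.04,.07,.1):
        s=minimize(cost,[x0[0],x0[1],y,8],method="Nelder-Mead",options=dict(initial_simplex=np.array([[x0[0],x0[1],y,8],[x0[0]+5,x0[1],y,8],[x0[0],x0[1]+5,y,8],[x0[0],x0[1],y+.04,8],[x0[0],x0[1],y,4]])))
        if best is None or s.fun<best.fun: best=s
    return best.x.round(3),np.round(cost(best.x,True),3)
if __name__=="__main__":
    T=r.capture("top");S=r.capture("scene")
    W=np.load("W3.npy",allow_pickle=True).item();W2=np.load("W2.npy",allow_pickle=True).item()
    T0=dict(T,pixels=cv2.imread("pics/top0.png")[...,::-1]);S0=dict(S,pixels=cv2.imread("pics/scene0.png")[...,::-1])
    for n,c in(("W3",[W]),("W2",[W2]),("T",[T0]),("S",[S0]),("all",[W,T0,S0])): print(n,*run(c))
    for n,c in(("top",T),("scene",S)):
        a=c["pixels"].astype(int); red=(a[...,0]>110)&(a[...,1]<70)&(a[...,2]<70)
        v,u=np.nonzero(red); k=(abs(u-proj(c,[at(SPARE,-50,166)])[0,0])<40)&(abs(v-proj(c,[at(SPARE,-50,166)])[0,1])<40)
        print(n,"clip px",k.sum(),u[k].mean() if k.any() else 0,v[k].mean() if k.any() else 0,"expect at stop",proj(c,[at(SPARE,-48,166)]).round(1))
    print(r.get_obs()["t"])
E
python3 dock.py
```

```text
W3 [4.54607e+02 4.70410e+01 7.60000e-02 6.22200e+00] [0.028]
W2 [4.54539e+02 4.63600e+01 6.40000e-02 5.77800e+00] [0.192]
T [ 4.57939e+02  4.74550e+01  6.90000e-02 -4.60000e-02] [0.076]
S [4.55344e+02 4.98930e+01 1.06000e-01 2.43600e+00] [0.28]
all [4.55463e+02 4.75570e+01 9.00000e-02 6.41100e+00] [0.045 0.11  0.292]
top clip px 0 0 0 expect at stop [[210.9 160.7]]
scene clip px 24 363.7083333333333 176.95833333333334 expect at stop [[363.1 180. ]]
46.1083
```

```bash
sed -i 's/np.arange(x,xe,-12)/np.arange(x,xe,-17)/' h.py; python3 - <<'E'
from h import *
zh=pick(-46.3)
D=(455.6,47.2,.072)
if 8<r.get_obs()["opening"]<12 and unhook(-46.3,-182,zh):
    r.servo_line(at(RACK,-182,240),feed=150)
    zf=22+zh-61.4
    r.reach(at(D,0,zf+60),quat(D[2])); r.servo_line(at(D,0,zf+32),feed=80); r.pause(.2); f0=F(5)
    print("above",f0,r.get_obs()["tcp_pos"],zf,r.get_obs()["t"])
    ok=True
    for h in(29,27.5,26,24.5,23,21,18,14,10,6):
        r.servo_line(at(D,0,zf+h),feed=40); d=F(2)-f0; print(h,d.round(1))
        if d[2]>2.2 or np.abs(d[:2]).max()>4: print("CONTACT"); ok=False; break
    print(ok,r.get_obs()["tcp_pos"],r.get_obs()["t"])
E
```

```text
pre [-0.35771829  0.21411596  0.07934511]
grip 9.246986234532448 60.070125460624695 [ 622.39838248 -169.29515974  193.8487345 ] [0.539977   0.99685111 3.27133965] 48.675
lifted [-0.09590478 -0.01317292 -2.56122405] [-0.00776003  0.46543458 -6.58660524] [ 621.52983826 -169.06066823  201.72428347]
off [ 0.51312765 -0.15118989  0.97656331] 52.3667
above [ 0.18514653  0.00944634 -1.57608319] [456.02464521  47.2124174  186.93242822] 154.44873449677763 54.4083
29 [ 0.8 -0.1 -0.4]
27.5 [-0.1  0.4 -1.3]
26 [-0.1 -0.1 -0.3]
24.5 [-0.1  0.1 -0.2]
23 [-0.3  0.1  0.2]
21 [-0.2 -0.2 -0. ]
18 [-0.6  0.6 -0.5]
14 [-0.5 -0.3  0. ]
10 [-0.6  0.2  0.3]
6 [-0.2 -0.   0.3]
True [455.41125483  47.1795745  160.22930969] 57.2417
```

In the slot with no contact. Now lower to the floor, release and retreat.

```bash
python3 - <<'E'
from h import *
D=(455.6,47.2,.072); zf=154.45
z=settle(0,zf+5,zf-6,D,thr=3.5)
release(D,0,z,30)
T=r.capture("top");S=r.capture("scene");print(r.get_obs()["t"])
np.save("end.npy",[T,S],allow_pickle=True)
for n,c in(("top",T),("scene",S)):
    hsv=cv2.cvtColor(np.ascontiguousarray(c["pixels"]),cv2.COLOR_RGB2HSV)
    for nm,lo,hi,P in(("yellow",(15,120,60),(32,255,255),at(SPARE,-57,215)),("red",(0,150,60),(8,255,255),at(SPARE,-48,166))):
        e=proj(c,[P])[0]; m=cv2.inRange(hsv,lo,hi); v,u=np.nonzero(m); k=np.hypot(u-e[0],v-e[1])<22
        print(n,nm,k.sum(),(u[k].mean().round(1),v[k].mean().round(1)) if k.any() else None,"exp",e.round(1))
print(r.get_obs()["tcp_pos"],F(3))
E
```

```text
settled 152.2499999999999 [-0.3167338  -0.60671412  3.89973244] [455.78213553  47.21779186 152.44914079] 60.025
released [-0.05056207  0.11300036 -0.46328166] 29.827501675460457
61.6417
top yellow 130 (np.float64(210.3), np.float64(161.9)) exp [207.7 159.3]
top red 4 (np.float64(213.8), np.float64(158.8)) exp [210.9 160.7]
scene yellow 133 (np.float64(362.4), np.float64(169.7)) exp [362.1 161.6]
scene red 34 (np.float64(363.2), np.float64(178.0)) exp [363.1 180. ]
[454.92334184  47.15270465 216.20022743] [ 0.00123512 -0.10078758 -0.05266906]
```

```bash
python3 -c "
from rig import r
print(r.finish_job())"
```

```text
the job is handed in; nothing more can be done
None
```

I handed the job in at about 62 s: yellow and grey hang on the spare hook with the clip pushed to its stop, and blue stands on the slot floor; the highest force I measured while pushing or pressing was about 9 N, and the final state was checked by force and pixel colour only, as my 10 picture views were used up.

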